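Reload the test fixtures in reverse order

TASK

Move the four testing-machine fixtures from the steel storage rack into the wooden loading tray, in the reverse order: the one at the left end of the rack goes to the right end of the tray, and so on along the row. Each must finish standing upright and flat on the floor of its own well, and none may be tipped over on the way.

Things in the scene. Friction and masses are not known exactly. Their poses are not given: they have to be found in the camera images.
- platen_center (a point): Loose steel compression platen: round body 46 mm diameter and 38 mm tall with a 20 mm spindle on top, 56 mm tall in all, about 0.4 kg. Stands upright; the point is at its centre, half-way up, z up. Can be gripped from above at this height. 
- clevis_center (a point): Loose dark steel clevis (fork): 40 mm (its x) by 36 mm (its y), 60 mm tall, two upright cheeks with an 18 mm gap between them in the upper half and a brass cross pin along x; about 0.34 kg. The outer cheek faces, 40 mm apart along x, are flat over the full height. Stands upright; the point is at its centre, half-way up, z up. Can be gripped from above at this height. 
- nose_center (a point): Loose steel bending nose: rectangular block 36 mm (its x) by 44 mm (its y) and 36 mm tall, with a narrow rounded ridge along y on top, 54 mm tall in all, about 0.38 kg. Stands upright; the point is at its centre, half-way up, z up. Can be gripped from above at this height. 
- eye_center (a point): Loose aluminium eye adapter: round body 36 mm diameter and 36 mm tall with an upright dark steel ring (29 mm wide along its y, 8 mm thick) on top, 62 mm tall in all, about 0.18 kg. Stands upright; the point is at its centre, half-way up, z up. Can be gripped from above at this height. 
- seat_platen: Fixed square aluminium seat on the storage rack, 70 mm square, rim 5 mm high and 4 mm thick around a 62 mm square floor 3 mm above its underside: the one in which the platen stands at the start. It stays where it is and so marks that fixture's first place in the row. Origin at the centre of its underside, axes parallel to the rack's.
- seat_clevis: Fixed square aluminium seat on the storage rack, 70 mm square, rim 5 mm high and 4 mm thick around a 62 mm square floor 3 mm above its underside: the one in which the clevis stands at the start. It stays where it is and so marks that fixture's first place in the row. Origin at the centre of its underside, axes parallel to the rack's.
- seat_nose: Fixed square aluminium seat on the storage rack, 70 mm square, rim 5 mm high and 4 mm thick around a 62 mm square floor 3 mm above its underside: the one in which the bending nose stands at the start. It stays where it is and so marks that fixture's first place in the row. Origin at the centre of its underside, axes parallel to the rack's.
- seat_eye: Fixed square aluminium seat on the storage rack, 70 mm square, rim 5 mm high and 4 mm thick around a 62 mm square floor 3 mm above its underside: the one in which the eye adapter stands at the start. It stays where it is and so marks that fixture's first place in the row. Origin at the centre of its underside, axes parallel to the rack's.
- rack: Fixed steel storage rack: flat bar 90 mm (x) by 320 mm (y), 12 mm thick, carrying the four seats in a row along its y at -112.5, -37.5, 37.5 and 112.5 mm. The fixtures stand on the seat floors, 15 mm above the bench. Origin at the centre of its underside; y runs along the row, roughly from the robot's right to its left (within 12 degrees). Either the rack or the tray is the one nearer the robot.
- tray: Fixed wooden loading tray, empty at the start: board 90 mm (x) by 320 mm (y) with a row of four wells along its y at -112.5, -37.5, 37.5 and 112.5 mm (x = 0). Each well is 62 mm square with a flat floor 15 mm above the underside and a rim 5 mm high, 4 mm thick. Origin at the centre of its underside; y runs along the row, roughly from the robot's right to its left (within 12 degrees).
Not all that is in view belongs to the job. Leave any purple look-alike of the part that bears eye_center alone.

How it is judged:
At the end, for the whole second after the job is handed in: Each fixture stands in the tray well that mirrors its first place in the rack (first from the left on the rack: first from the right in the tray, and so on), within 15 mm of the well's centre along and across the row, flat on the well floor (centre height within 4 mm) and upright within 4 degrees (x of platen_center in the frame of tray between -0.015 and 0.015 m and z of platen_center in the frame of tray between 0.039 and 0.047 m and angle between each of platen_center, clevis_center, nose_center, eye_center's own z axis and vertical below 0.07 rad and ((y of seat_platen in the frame of rack between -0.1325 and -0.0925 m and y of platen_center in the frame of tray between 0.0975 and 0.1275 m) or (y of seat_platen in the frame of rack between -0.0575 and -0.0175 m and y of platen_center in the frame of tray between 0.0225 and 0.0525 m) or (y of seat_platen in the frame of rack between 0.0175 and 0.0575 m and y of platen_center in the frame of tray between -0.0525 and -0.0225 m) or (y of seat_platen in the frame of rack between 0.0925 and 0.1325 m and y of platen_center in the frame of tray between -0.1275 and -0.0975 m)) and x of clevis_center in the frame of tray between -0.015 and 0.015 m and z of clevis_center in the frame of tray between 0.041 and 0.049 m and ((y of seat_clevis in the frame of rack between -0.1325 and -0.0925 m and y of clevis_center in the frame of tray between 0.0975 and 0.1275 m) or (y of seat_clevis in the frame of rack between -0.0575 and -0.0175 m and y of clevis_center in the frame of tray between 0.0225 and 0.0525 m) or (y of seat_clevis in the frame of rack between 0.0175 and 0.0575 m and y of clevis_center in the frame of tray between -0.0525 and -0.0225 m) or (y of seat_clevis in the frame of rack between 0.0925 and 0.1325 m and y of clevis_center in the frame of tray between -0.1275 and -0.0975 m)) and x of nose_center in the frame of tray between -0.015 and 0.015 m and z of nose_center in the frame of tray between 0.038 and 0.046 m and ((y of seat_nose in the frame of rack between -0.1325 and -0.0925 m and y of nose_center in the frame of tray between 0.0975 and 0.1275 m) or (y of seat_nose in the frame of rack between -0.0575 and -0.0175 m and y of nose_center in the frame of tray between 0.0225 and 0.0525 m) or (y of seat_nose in the frame of rack between 0.0175 and 0.0575 m and y of nose_center in the frame of tray between -0.0525 and -0.0225 m) or (y of seat_nose in the frame of rack between 0.0925 and 0.1325 m and y of nose_center in the frame of tray between -0.1275 and -0.0975 m)) and x of eye_center in the frame of tray between -0.015 and 0.015 m and z of eye_center in the frame of tray between 0.042 and 0.05 m and ((y of seat_eye in the frame of rack between -0.1325 and -0.0925 m and y of eye_center in the frame of tray between 0.0975 and 0.1275 m) or (y of seat_eye in the frame of rack between -0.0575 and -0.0175 m and y of eye_center in the frame of tray between 0.0225 and 0.0525 m) or (y of seat_eye in the frame of rack between 0.0175 and 0.0575 m and y of eye_center in the frame of tray between -0.0525 and -0.0225 m) or (y of seat_eye in the frame of rack between 0.0925 and 0.1325 m and y of eye_center in the frame of tray between -0.1275 and -0.0975 m))); the robot touches nothing.
It fails at once if a fixture is tipped over (leans more than 45 degrees) (angle between any of platen_center, clevis_center, nose_center, eye_center's own z axis and vertical above 0.785 rad).
It also fails if it takes over 86 s, if anything falls off the work surface, if the arm or the gripper's body presses on something with over 40 N, if the wrist force passes 120 N, or if a joint passes its speed limit or range.

ROBOT

A 6-joint arm with a two-finger parallel gripper is mounted at the origin on the work surface. World frame = base frame: x ahead of the robot, y to its left, z up, the work surface at z = 0. Lengths are in m, angles in rad, forces in N, time in s.
With the tool pointing down it reaches from about 0.225 to 0.875 m from the base axis. Payload 3.4 kg.
Tool frame: the origin (TCP) lies on the centre line of the jaws, within the pads' length; the fingertips stand 11 mm ahead of it and the grasp point (between the pads) lies 8 mm behind it; z points along the fingers, y is the line along which they close (so a half turn about z gives the same grasp; the last joint's range is limited). The gripper opens to 85 mm and grips with 20 to 120 N. Pads are 22 mm wide; open, the fingers measure 114 mm over their backs; the gripper's body (76 mm by 85 mm) begins 54 mm behind the grasp point. The pads swing forward as they close: fully open they stand 13 mm farther back than shut.
Start: joints at [-1.358, 0.276, 1.505, -0, 1.361, -0.121], TCP at [0.188, -0.543, 0.242] pointing down, gripper open.
Joint ranges: [-2.89, 2.89], [-0.75, 2.08], [0.22, 2.7], [-1.18, 4.32], [0.11, 2.71], [-2.7, 2.7]. Speed limits (rad/s): [2.57, 2.57, 3.14, 3.14, 3.14, 3.14].

INTERFACE

Orientations are given as a unit quaternion [w, x, y, z].
In Python, from rig import manip, eyes, job gives the robot as it stands.
- The arm moves only by the tool drive_tool, never from a script. Its argument "rows" is a list of rows, each a list of 3 entries, a list of its own where there are three numbers: the turn, a rotation vector about the world's x, y, z in rad, then the shift along the world's x, y, z in cm, then the finger opening in cm, from 0 to 8.54. A call has 1 to 8 rows; each row shifts and turns the commanded pose from where the row before left it; what a row does not reach is not made up. A row lasts 1/8 s, in which the tool goes at most 62.5 mm and 10.7 degrees, less where a joint would pass 70% of its speed; a pose out of reach is approached as far as the arm can. A call is refused whole if a number of a shift passes 6.25 or a number of a turn 0.188, either way. A call with a gripper value outside its range is refused whole. The fingers move at their own pace and stop on an object; "force" is the grip in N (left out, the last holds). Time passes only in rows, so rows that do not move let the fingers close. It gives the time, the measured TCP pose, the force, the opening and the grip force at its end, in the units of the state.
- manip.get_state(): the state, without advancing time (a new reading comes with each control period).
- eyes.get_image(name): name is "scene" or "top"; returns the picture (384x512x3 uint8, red, green, blue); there is no depth.
- eyes.get_calibration(name): a dict with "camera_matrix" (3x3 intrinsics, pixels), "view" (4x4, takes a point from world to camera coordinates). Camera axes: x right, y up, looking along -z (the intrinsics and any distortion apply to the point x, -y, -z); pixel columns grow to the right and rows downward; lengths in m; the calibration is good to about 2 mm. A picture is of the moment at which its call begins. get_calibration takes no time and is no camera call.
- job.sign_off(): hands the job in; it is judged then, once.
The state is a dict: "clock": time; "qpos": joint angles; "qd": joint speeds; "effort": joint torques, N m; "position": TCP position; "ee_rot": TCP orientation; "contact_force": force on the tool from outside, world axes, zero at the start; "moment": the same for the moment, N m; "width": finger opening in m; "gripper_force": force on a finger pad.
Only numpy, scipy, OpenCV 4.12 (cv2) and the standard library are available. Lean on these libraries where they do the work, as an engineer would, in place of code of your own. Each camera call takes 0.05 s, during which the arm holds its last target. There are 200 camera calls.

## Working session

There is one attempt and no reset: what is moved stays moved. The work goes in short steps, Python scripts to look and compute and a tool call to move; the robot and the scene stay as the last step left them, time stands still between calls to the robot, and variables do not carry over. Pictures are saved under pics/ and viewed, at most 14 in all, crops included, and the job is handed in when it is done.

Besides the shell and the picture viewer there is one more tool, called by a JSON object that holds its "api" and its "payload". drive_tool: Moves the arm, as the interface text tells. Its arguments: {"type":"object","properties":{"rows":{"type":"array"},"force":{"type":"number"}},"required":["rows"]}

```bash
mkdir -p pics
cat > h.py <<'E'
import numpy as np, cv2
from rig import manip, eyes, job
def snap(n,f):
    im=eyes.get_image(n); cv2.imwrite('pics/'+f,im[:,:,::-1]); return im
def ray(n,u,v,z):
    c=eyes.get_calibration(n);K=np.array(c['camera_matrix']);V=np.array(c['view'])
    d=np.linalg.inv(K)@[u,v,1];d=np.array([d[0],-d[1],-d[2]])
    R=V[:3,:3];o=-R.T@V[:3,3];w=R.T@d
    return o+w*(z-o[2])/w[2]
def proj(n,p):
    c=eyes.get_calibration(n);K=np.array(c['camera_matrix']);V=np.array(c['view'])
    q=V[:3,:3]@p+V[:3,3];q=K@[q[0],-q[1],-q[2]];return q[:2]/q[2]
E
python3 - <<'E'
from h import *
a=snap('top','t0.png');b=snap('scene','s0.png')
for n in('top','scene'):
    c=eyes.get_calibration(n);print({k:(np.round(v,3).tolist() if not isinstance(v,str) else v) for k,v in c.items()})
cv2.imwrite('pics/t0b.png',cv2.resize(a[:,:,::-1],(800,600),interpolation=cv2.INTER_CUBIC))
cv2.imwrite('pics/s0b.png',cv2.resize(b[:,:,::-1],(800,600),interpolation=cv2.INTER_CUBIC))
print(manip.get_state())
E
```

```text
{'camera_matrix': [[382.159, 0.0, 257.717], [0.0, 382.159, 191.484], [0.0, 0.0, 1.0]], 'view': [[0.027, -0.999, -0.022, -0.051], [0.989, 0.023, 0.149, -0.516], [-0.149, -0.026, 0.989, -0.797], [0.0, 0.0, 0.0, 1.0]]}
{'camera_matrix': [[377.151, 0.0, 262.007], [0.0, 377.151, 194.591], [0.0, 0.0, 1.0]], 'view': [[0.189, 0.982, 0.002, -0.042], [-0.647, 0.123, 0.753, 0.278], [0.739, -0.144, 0.658, -1.12], [0.0, 0.0, 0.0, 1.0]]}
{'clock': 0.1, 'qpos': array([-1.35797888e+00,  2.76558309e-01,  1.50601252e+00,  4.02038679e-06,
        1.36068997e+00, -1.21008323e-01]), 'qd': array([-4.15505542e-04, -8.00323434e-04, -4.11467177e-03, -5.40165911e-04,
       -5.04700337e-05, -1.89477750e-04]), 'effort': array([ 9.18817786e-04, -4.17700696e+01, -2.46404725e+01, -1.22145611e-04,
        5.81893066e-03,  1.50216692e-05]), 'position': array([ 0.18830071, -0.5428185 ,  0.24150866]), 'ee_rot': array([-8.33282496e-04,  9.86102082e-01,  1.66138460e-01, -3.63106482e-05]), 'contact_force': array([-0.32774507, -0.10681229,  0.14227599]), 'moment': array([-0.00520101, -0.02535303,  0.02552397]), 'gripper_force': 0.0, 'width': 0.08545999735232189}
```

View pics/t0b.png

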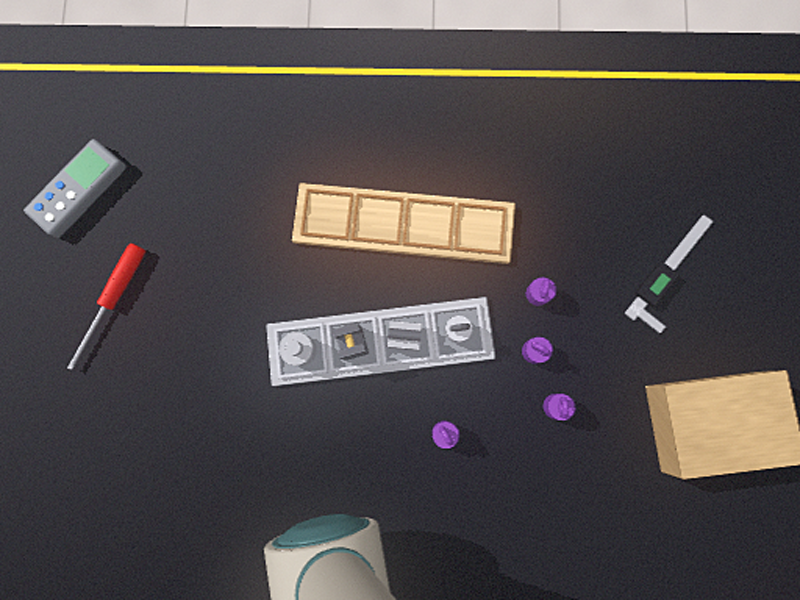

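View pics/s0b.png

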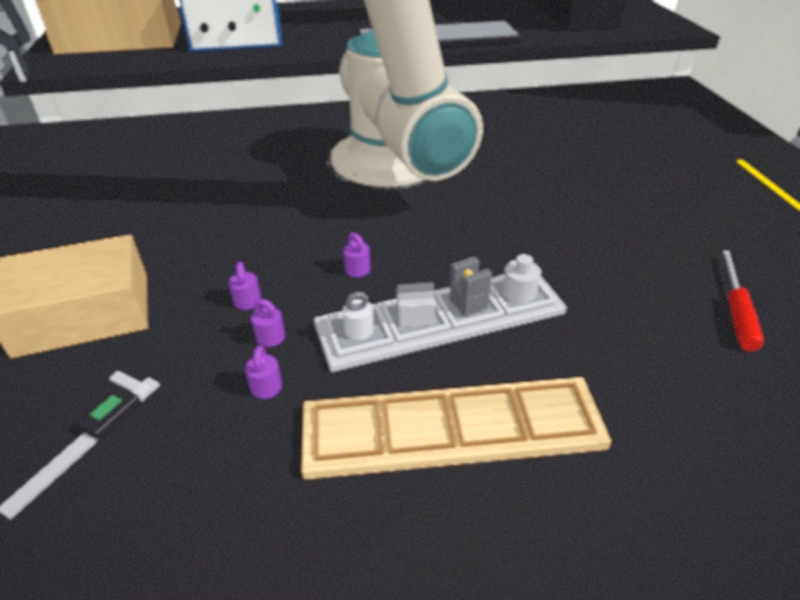

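The top view shows the rack nearer the robot (800-px picture). From left to right it holds the platen (296,348), clevis (350,342), nose (403,337) and eye (459,328), and the empty tray lies beyond it at (404,222). The eye candidates are the grey one at (459,328) and four purple ones at (541,291), (537,350), (559,407) and (446,434). The grey one standing in a rack seat fits the description, so I'll confirm it in an enlarged crop.

Run:
```python
import cv2
a=cv2.imread('pics/t0.png')[112:252,165:335]
cv2.imwrite('pics/t0c.png',cv2.resize(a,None,fx=4.2,fy=4.2,interpolation=cv2.INTER_CUBIC))
b=cv2.imread('pics/s0.png')[155:310,185:395]
cv2.imwrite('pics/s0c.png',cv2.resize(b,None,fx=3.8,fy=3.8,interpolation=cv2.INTER_CUBIC))
```

```text
(no output)
```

View pics/t0c.png

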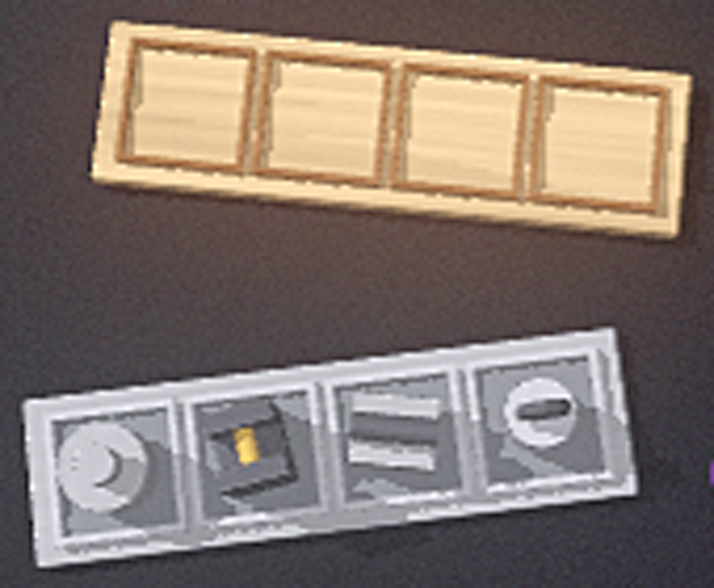

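View pics/s0c.png

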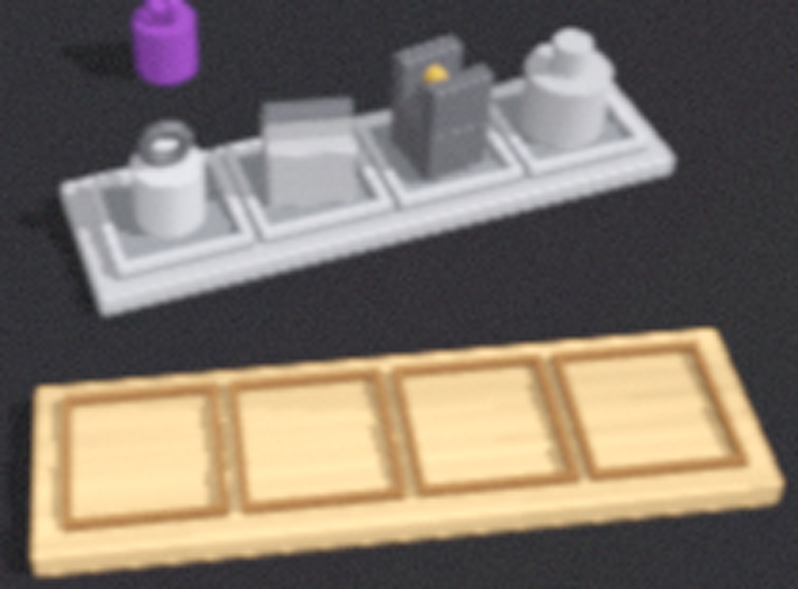

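The crops confirm the grey eye, with its aluminium body and dark ring, in the rightmost seat; all the purple ones are off the rack. In the top crop, the platen disc is at (104,466), the clevis pin at (246,445), the nose block at about (394,432) and the eye disc at (540,411). Next I'll fit poses to these points.

```bash
cat > fit.py <<'E'
from h import *
from scipy.optimize import least_squares
px=lambda c:((np.array(c)+.5)/4.2-.5)+[165,112]
def fit(obj,c):
    r=lambda q:np.ravel([proj('top',np.array([q[0]+np.cos(q[2])*x-np.sin(q[2])*y,q[1]+np.sin(q[2])*x+np.cos(q[2])*y,z]))-px(k) for (x,y,z),k in zip(obj,c)])
    s=least_squares(r,[.5,0,0]);return s.x,np.abs(s.fun).max()
b=lambda z,x=.045,y=.16:[(x,y,z),(x,-y,z),(-x,-y,z),(-x,y,z)]
tray,e1=fit(b(.015)+b(.02,.035,.1475),[(115,22),(692,73),(678,233),(93,180),(132,38),(670,83),(658,214),(116,160)])
rack,e2=fit(b(.012),[(25,402),(612,328),(636,493),(38,566)])
print('tray',tray,e1,'rack',rack,e2)
w=lambda q,y:np.round([q[0]-np.sin(q[2])*y,q[1]+np.cos(q[2])*y],4)
for y in(.1125,.0375,-.0375,-.1125):print('seat',w(rack,y),'well',w(tray,y))
for n,c,z in(('platen',(104,466),.053),('eye',(540,411),.051)):print(n,ray('top',*px(c),z))
n,e=fit(b(.051,.018,.022),[(352,392),(440,400),(434,470),(350,462)]);print('nose',n,e)
E
python3 fit.py
python3 - <<'E'
import cv2
a=cv2.imread('pics/t0.png')[200:240,205:285]
cv2.imwrite('pics/cl.png',cv2.resize(a,None,fx=10,fy=10,interpolation=cv2.INTER_CUBIC))
E
```

```text
tray [ 0.63576785 -0.03505904 -0.07345739] 0.6682593736700824 rack [ 0.46022788 -0.00502577  0.14802908] 0.7969306944403627
seat [0.4436 0.1062] well [0.644  0.0771]
seat [0.4547 0.0321] well [0.6385 0.0023]
seat [ 0.4658 -0.0421] well [ 0.633  -0.0725]
seat [ 0.4768 -0.1163] well [ 0.6275 -0.1473]
platen [0.44427604 0.10530798 0.053     ]
eye [ 0.47783781 -0.11486128  0.051     ]
nose [ 0.46590468 -0.04104897 -0.05320347] 0.5156602043032876
```

View pics/cl.png

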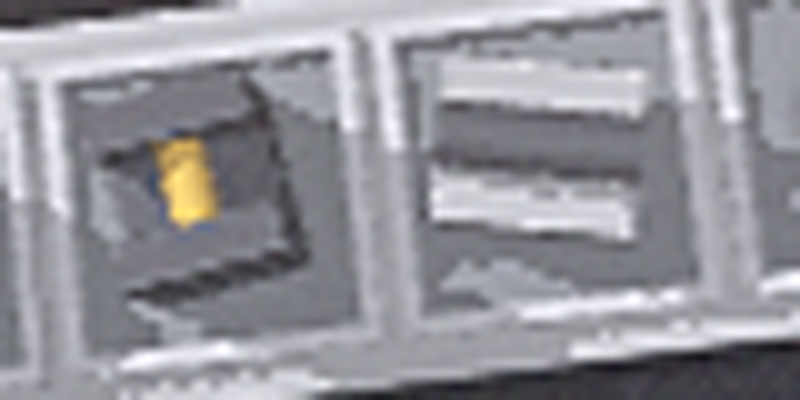

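Run:
```python
from h import *
im=cv2.imread('pics/cl.png')
for z,col in((.075,(0,255,0)),(.015,(0,0,255))):
    a=.25;R=np.array([[np.cos(a),-np.sin(a)],[np.sin(a),np.cos(a)]])
    p=[proj('top',np.r_[R@[x,y]+[.4547,.0321],z]) for x,y in((.02,.018),(.02,-.018),(-.02,-.018),(-.02,.018))]
    cv2.polylines(im,[np.int32((np.array(p)-[205,200]+.5)*10)],True,col,1)
cv2.imwrite('pics/cl2.png',im)
print(manip.get_state()['position'])
```

```text
[ 0.18830071 -0.5428185   0.24150866]
```

View pics/cl2.png

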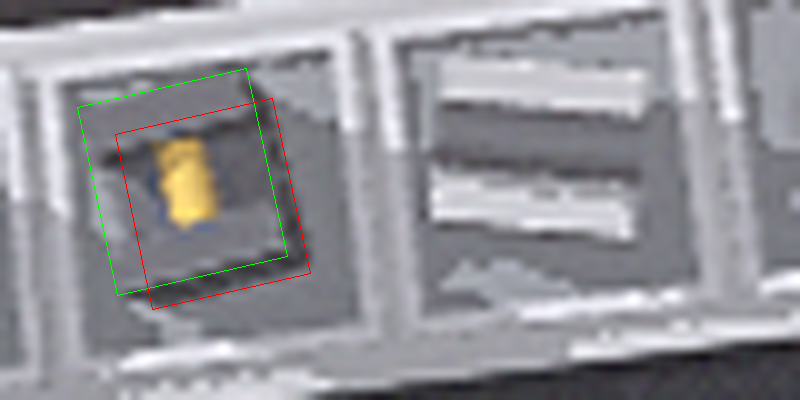

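{"api": "drive_tool", "payload": {"rows": [[[0,0,0.18],[1.5,5.8,0],8.54],[[0,0,0.18],[1.5,5.8,0],8.54],[[0,0,0.18],[3,5.4,0],8.54],[[0,0,0.18],[4,4.7,0],8.54],[[0,0,0.18],[4,4.7,0],8.54],[[0,0,0.18],[4,4.7,0],8.54],[[0,0,0.18],[4,4.7,0],8.54],[[0,0,0.18],[4,4.7,0],8.54]]}}

```text
clock: 1.1
position: [0.4493, -0.1366, 0.2422]
ee_rot: [0.0, 0.629, 0.777, -0.0]
contact_force: [0.7, -0.1, 1.0]
width: 0.0854
gripper_force: 0.0
```

The clevis is at its seat centre with yaw about 0.25 rad, and the overlay outlines match it within 2 mm. I'll take the eye first.

{"api": "drive_tool", "payload": {"rows": [[[0,0,0],[2.9,2.2,-4],8.54],[[0,0,0],[0,0,-6],8.54],[[0,0,0],[0,0,-6],8.54],[[0,0,0],[0,0,-2.4],8.54],[[0,0,0],[0,0,-2],8.54],[[0,0,0],[0,0,0],8.54]], "force": 40}}

```text
clock: 1.85
position: [0.4759, -0.1157, 0.0368]
ee_rot: [-0.002, 0.632, 0.775, -0.001]
contact_force: [0.2, -0.3, 1.0]
width: 0.0854
gripper_force: 0.0
```

{"api": "drive_tool", "payload": {"rows": [[[0,0,0],[0,0,0],2.5],[[0,0,0],[0,0,0],2.5],[[0,0,0],[0,0,0],2.5],[[0,0,0],[0,0,0],2.5],[[0,0,0],[0,0,0],2.5],[[0,0,0],[0,0,0],2.5]]}}

```text
clock: 2.6
position: [0.4779, -0.1166, 0.0394]
ee_rot: [0.001, 0.632, 0.775, 0.0]
contact_force: [-1.2, 0.6, 6.1]
width: 0.0337
gripper_force: 39.5
```

{"api": "drive_tool", "payload": {"rows": [[[0,0,0],[0,0,1],2.5],[[0,0,0],[0,0,4],2.5],[[0,0,0],[0,0,4.5],2.5],[[0,0,0],[0,0,0],2.5]]}}

```text
clock: 3.1
position: [0.4799, -0.1172, 0.1369]
ee_rot: [0.004, 0.632, 0.775, 0.001]
contact_force: [-0.6, 0.4, -2.1]
width: 0.0336
gripper_force: 40.5
```

Run:
```python
from h import *
s=manip.get_state();print(s['position'],s['contact_force'],s['width'],s['gripper_force'])
a=snap('scene','s1.png')[130:290,170:380,::-1]
cv2.imwrite('pics/s1c.png',cv2.resize(a,None,fx=3,fy=3,interpolation=cv2.INTER_CUBIC))
```

```text
[ 0.47985801 -0.11721527  0.13694515] [-0.5751492   0.35351455 -2.13084542] 0.03357035848699975 40.4992800951004
```

View pics/s1c.png

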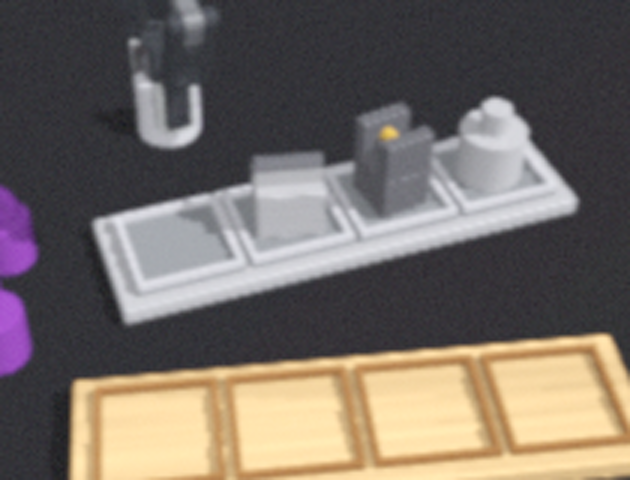

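The eye is held upright clear of its seat. Now I'll move it to the left end of the tray.

{"api": "drive_tool", "payload": {"rows": [[[0,0,0],[2,2.4,0],2.5],[[0,0,0],[4,4.7,0],2.5],[[0,0,0],[4,4.7,0],2.5],[[0,0,0],[4,4.7,0],2.5],[[0,0,0],[2.4,2.9,0],2.5],[[0,0,0],[0,0,0],2.5],[[0,0,0],[0,0,0],2.5]]}}

```text
clock: 4.03
position: [0.6396, 0.0774, 0.1313]
ee_rot: [-0.002, 0.632, 0.775, -0.002]
contact_force: [-0.4, 0.1, -2.5]
width: 0.0337
gripper_force: 40.5
```

{"api": "drive_tool", "payload": {"rows": [[[0,0,0],[0.3,0,-4],2.5],[[0,0,0],[0,0,-3.5],2.5],[[0,0,0],[0,0,-1],2.5],[[0,0,0],[0,0,-0.6],2.5],[[0,0,0],[0,0,0],2.5],[[0,0,0],[0,0,0],2.5]]}}

```text
clock: 4.78
position: [0.6453, 0.0776, 0.0437]
ee_rot: [0.001, 0.632, 0.775, 0.001]
contact_force: [0.7, 0.7, -2.4]
width: 0.0336
gripper_force: 40.6
```

{"api": "drive_tool", "payload": {"rows": [[[0,0,0],[0,0,-0.3],2.5],[[0,0,0],[0,0,0],2.5],[[0,0,0],[0,0,0],2.5]]}}

```text
clock: 5.15
position: [0.6444, 0.0778, 0.0395]
ee_rot: [0.0, 0.632, 0.775, 0.0]
contact_force: [-0.6, 1.4, -1.3]
width: 0.0335
gripper_force: 40.6
```

{"api": "drive_tool", "payload": {"rows": [[[0,0,0],[0,0,-0.1],2.5],[[0,0,0],[0,0,0],2.5]]}}

```text
clock: 5.4
position: [0.6443, 0.0778, 0.0394]
ee_rot: [0.0, 0.632, 0.775, 0.0]
contact_force: [-2.0, 0.0, 4.7]
width: 0.0339
gripper_force: 41.3
```

{"api": "drive_tool", "payload": {"rows": [[[0,0,0],[0,0,0],5],[[0,0,0],[0,0,0],7],[[0,0,0],[0,0,0],8.54],[[0,0,0],[0,0,0],8.54],[[0,0,0],[0,0,3],8.54],[[0,0,0],[0,0,5],8.54],[[0,0,0],[0,0,2],8.54],[[0,0,0],[0,0,0],8.54]]}}

```text
clock: 6.4
position: [0.6457, 0.0778, 0.1403]
ee_rot: [0.002, 0.632, 0.775, 0.001]
contact_force: [0.1, 0.6, -0.9]
width: 0.0854
gripper_force: 0.0
```

{"api": "drive_tool", "payload": {"rows": [[[0,0,-0.06],[-3,-2,0],8.54],[[0,0,-0.1],[-5,-3.4,0],8.54],[[0,0,-0.1],[-5,-3.4,0],8.54],[[0,0,0],[-4.9,-3.1,0],8.54],[[0,0,0],[0,0,-2],8.54],[[0,0,0],[0,0,-4],8.54],[[0,0,0],[0,0,0],8.54]]}}

```text
clock: 7.28
position: [0.4618, -0.0406, 0.0753]
ee_rot: [-0.004, 0.727, 0.687, -0.002]
contact_force: [-0.2, -0.0, 0.0]
width: 0.0851
gripper_force: 0.0
```

{"api": "drive_tool", "payload": {"rows": [[[0,0,0],[0.1,0,-2],8.54],[[0,0,0],[0,0,-1.9],8.54],[[0,0,0],[0,0,0],8.54],[[0,0,0],[0,0,0],6],[[0,0,0],[0,0,0],2.5],[[0,0,0],[0,0,0],2.5],[[0,0,0],[0,0,0],2.5],[[0,0,0],[0,0,0],2.5]], "force": 60}}

```text
clock: 8.28
position: [0.4669, -0.0414, 0.0402]
ee_rot: [0.001, 0.727, 0.687, 0.0]
contact_force: [-0.9, 0.4, 4.5]
width: 0.0353
gripper_force: 61.9
```

{"api": "drive_tool", "payload": {"rows": [[[0,0,0],[0,0,0],2.5],[[0,0,0],[0,0,1],2.5],[[0,0,0],[0,0,4],2.5],[[0,0,0],[0,0,4.5],2.5],[[0,0,0],[0,0,0],2.5],[[0,0,0],[0,0,0],2.5]]}}

```text
clock: 9.02
position: [0.4651, -0.041, 0.1335]
ee_rot: [-0.001, 0.727, 0.687, -0.001]
contact_force: [-0.4, -0.2, -5.3]
width: 0.0345
gripper_force: 61.8
```

{"api": "drive_tool", "payload": {"rows": [[[0,0,0],[2.2,0.6,0],2.5],[[0,0,0],[5,1.25,0],2.5],[[0,0,0],[5,1.25,0],2.5],[[0,0,0],[5,1.25,-1],2.5],[[0,0,0],[0,0,-4],2.5],[[0,0,0],[0,0,-3.5],2.5],[[0,0,0],[0,0,-0.7],2.5],[[0,0,0],[0,0,0],2.5]]}}

```text
clock: 10.02
position: [0.6366, 0.0024, 0.0403]
ee_rot: [-0.002, 0.727, 0.687, -0.002]
contact_force: [-0.1, -0.2, -4.6]
width: 0.035
gripper_force: 63.2
```

{"api": "drive_tool", "payload": {"rows": [[[0,0,0],[0,0,0],2.5],[[0,0,0],[0,0,0],2.5]]}}

```text
clock: 10.28
position: [0.638, 0.0022, 0.0418]
ee_rot: [-0.0, 0.727, 0.687, -0.0]
contact_force: [0.1, -0.1, -4.4]
width: 0.035
gripper_force: 63.2
```

{"api": "drive_tool", "payload": {"rows": [[[0,0,0],[0,0,-0.2],2.5],[[0,0,0],[0,0,-0.1],2.5],[[0,0,0],[0,0,0],2.5]]}}

```text
clock: 10.65
position: [0.6384, 0.0022, 0.0399]
ee_rot: [0.0, 0.727, 0.687, 0.0]
contact_force: [-0.8, -0.4, 0.9]
width: 0.0347
gripper_force: 63.7
```

{"api": "drive_tool", "payload": {"rows": [[[0,0,0],[0,0,0],5],[[0,0,0],[0,0,0],7],[[0,0,0],[0,0,0],8.54],[[0,0,0],[0,0,0],8.54],[[0,0,0],[0,0,3],8.54],[[0,0,0],[0,0,5],8.54],[[0,0,0],[0,0,2],8.54]]}}

```text
clock: 11.52
position: [0.6401, 0.0021, 0.1426]
ee_rot: [0.002, 0.727, 0.687, 0.002]
contact_force: [0.5, -0.3, -0.5]
width: 0.0853
gripper_force: 0.0
```

{"api": "drive_tool", "payload": {"rows": [[[0,0,0.1],[-3,0.5,0],8.54],[[0,0,0.1],[-5.2,0.8,0],8.54],[[0,0,0.1],[-5.2,0.8,0],8.54],[[0,0,0],[-5,0.9,0],8.54],[[0,0,0],[0,0,-2],8.54],[[0,0,0],[0,0,-4],8.54],[[0,0,0],[0,0,0],8.54],[[0,0,0],[0,0,0],8.54]]}}

```text
clock: 12.52
position: [0.4552, 0.0321, 0.0801]
ee_rot: [0.001, 0.616, 0.788, 0.0]
contact_force: [0.5, 0.4, 0.7]
width: 0.0853
gripper_force: 0.0
```

{"api": "drive_tool", "payload": {"rows": [[[0,0,0],[0,0,-2],8.54],[[0,0,0],[0,0,-2],8.54],[[0,0,0],[0,0,0],8.54],[[0,0,0],[0,0,0],6],[[0,0,0],[0,0,0],2.5],[[0,0,0],[0,0,0],2.5],[[0,0,0],[0,0,0],2.5],[[0,0,0],[0,0,0],2.5]], "force": 60}}

```text
clock: 13.52
position: [0.4553, 0.0321, 0.0405]
ee_rot: [0.001, 0.616, 0.788, 0.001]
contact_force: [-0.3, -0.3, 5.0]
width: 0.0397
gripper_force: 58.9
```

{"api": "drive_tool", "payload": {"rows": [[[0,0,0],[0,0,0],2.5],[[0,0,0],[0,0,1],2.5],[[0,0,0],[0,0,4],2.5],[[0,0,0],[0,0,4.5],2.5],[[0,0,0],[0,0,0],2.5],[[0,0,0],[0,0,0],2.5]]}}

```text
clock: 14.28
position: [0.4532, 0.0323, 0.1337]
ee_rot: [-0.001, 0.616, 0.788, -0.0]
contact_force: [-0.1, -0.1, -4.3]
width: 0.0397
gripper_force: 60.7
```

{"api": "drive_tool", "payload": {"rows": [[[0,0,-0.1],[2.8,-1.7,0],2.5],[[0,0,-0.1],[5,-3,0],2.5],[[0,0,-0.1],[5,-3,0],2.5],[[0,0,0],[5,-2.75,-1],2.5],[[0,0,0],[0,0,-4],2.5],[[0,0,0],[0,0,-3.5],2.5],[[0,0,0],[0,0,-0.7],2.5],[[0,0,0],[0,0,0],2.5]]}}

```text
clock: 15.28
position: [0.6306, -0.0719, 0.0404]
ee_rot: [-0.002, 0.727, 0.687, -0.001]
contact_force: [0.4, -1.2, -3.4]
width: 0.0394
gripper_force: 59.9
```

{"api": "drive_tool", "payload": {"rows": [[[0,0,0],[0,0,0],2.5],[[0,0,0],[0,0,0],2.5]]}}

```text
clock: 15.52
position: [0.6319, -0.0721, 0.0416]
ee_rot: [-0.001, 0.727, 0.687, -0.0]
contact_force: [-1.0, 0.3, -3.2]
width: 0.0396
gripper_force: 60.0
```

{"api": "drive_tool", "payload": {"rows": [[[0,0,0],[0,0,-0.2],2.5],[[0,0,0],[0,0,-0.1],2.5],[[0,0,0],[0,0,0],2.5]]}}

```text
clock: 15.9
position: [0.6324, -0.0723, 0.0401]
ee_rot: [0.0, 0.727, 0.687, 0.0]
contact_force: [-1.4, 0.4, 3.6]
width: 0.0396
gripper_force: 60.2
```

{"api": "drive_tool", "payload": {"rows": [[[0,0,0],[0,0,0],5],[[0,0,0],[0,0,0],7],[[0,0,0],[0,0,0],8.54],[[0,0,0],[0,0,0],8.54],[[0,0,0],[0,0,3],8.54],[[0,0,0],[0,0,5],8.54],[[0,0,0],[0,0,2],8.54]]}}

```text
clock: 16.77
position: [0.634, -0.0726, 0.1425]
ee_rot: [0.002, 0.727, 0.687, 0.001]
contact_force: [0.1, -0.6, -0.1]
width: 0.0852
gripper_force: 0.0
```

{"api": "drive_tool", "payload": {"rows": [[[0,0,0.1],[-3,2.8,0],8.54],[[0,0,0.1],[-4,3.8,0],8.54],[[0,0,0.1],[-4,3.8,0],8.54],[[0,0,0],[-4,3.8,0],8.54],[[0,0,0],[-3.8,3.5,0],8.54],[[0,0,0],[0,0,-2],8.54],[[0,0,0],[0,0,-4],8.54],[[0,0,0],[0,0,0],8.54]]}}

```text
clock: 17.77
position: [0.4419, 0.1046, 0.0776]
ee_rot: [-0.002, 0.616, 0.788, -0.002]
contact_force: [-0.3, -0.2, 0.4]
width: 0.0856
gripper_force: 0.0
```

{"api": "drive_tool", "payload": {"rows": [[[0,0,0],[0,0,0],8.54]]}}

```text
clock: 17.9
position: [0.4452, 0.1047, 0.0801]
ee_rot: [0.0, 0.616, 0.788, 0.0]
contact_force: [-0.3, 0.5, 0.4]
width: 0.0854
gripper_force: 0.0
```

{"api": "drive_tool", "payload": {"rows": [[[0,0,0],[0,0,-2],8.54],[[0,0,0],[0,0,-2],8.54],[[0,0,0],[0,0,0],8.54],[[0,0,0],[0,0,0],6],[[0,0,0],[0,0,0],3.5],[[0,0,0],[0,0,0],3.5],[[0,0,0],[0,0,0],3.5],[[0,0,0],[0,0,0],3.5]], "force": 60}}

```text
clock: 18.9
position: [0.4451, 0.1047, 0.0406]
ee_rot: [0.001, 0.616, 0.788, 0.001]
contact_force: [-1.3, 0.3, 7.4]
width: 0.0431
gripper_force: 60.2
```

{"api": "drive_tool", "payload": {"rows": [[[0,0,0],[0,0,0],3.5],[[0,0,0],[0,0,1],3.5],[[0,0,0],[0,0,4],3.5],[[0,0,0],[0,0,4.5],3.5],[[0,0,0],[0,0,0],3.5],[[0,0,0],[0,0,0],3.5]]}}

```text
clock: 19.65
position: [0.4432, 0.1046, 0.1337]
ee_rot: [-0.001, 0.616, 0.788, -0.001]
contact_force: [-0.4, -0.2, -5.3]
width: 0.0432
gripper_force: 62.9
```

{"api": "drive_tool", "payload": {"rows": [[[0,0,-0.1],[2,-2.7,0],3.5],[[0,0,-0.1],[3.3,-4.5,0],3.5],[[0,0,-0.1],[3.3,-4.5,0],3.5],[[0,0,0],[3.3,-4.5,0],3.5],[[0,0,0],[3.3,-4.5,0],3.5],[[0,0,0],[3.1,-4.5,0],3.5],[[0,0,0],[0,0,-2],3.5],[[0,0,0],[0,0,-4],3.5]]}}

```text
clock: 20.65
position: [0.6275, -0.1483, 0.0722]
ee_rot: [-0.0, 0.727, 0.686, -0.0]
contact_force: [-0.3, -0.8, -4.3]
width: 0.0433
gripper_force: 62.9
```

{"api": "drive_tool", "payload": {"rows": [[[0,0,0],[0,0,-2.5],3.5],[[0,0,0],[0,0,-0.7],3.5],[[0,0,0],[0,0,0],3.5],[[0,0,0],[0,0,0],3.5],[[0,0,0],[0,0,0],3.5]]}}

```text
clock: 21.28
position: [0.6272, -0.1472, 0.0418]
ee_rot: [-0.0, 0.727, 0.687, -0.0]
contact_force: [-0.2, 0.6, -4.3]
width: 0.0432
gripper_force: 63.9
```

{"api": "drive_tool", "payload": {"rows": [[[0,0,0],[0,0,-0.2],3.5],[[0,0,0],[0,0,-0.1],3.5],[[0,0,0],[0,0,0],3.5]]}}

```text
clock: 21.65
position: [0.6276, -0.1473, 0.0404]
ee_rot: [0.0, 0.727, 0.687, 0.0]
contact_force: [-2.2, 0.4, 5.7]
width: 0.0429
gripper_force: 65.0
```

Contact is felt, so I'll release, lift and back away to clear the view.

{"api": "drive_tool", "payload": {"rows": [[[0,0,0],[0,0,0],5.5],[[0,0,0],[0,0,0],7],[[0,0,0],[0,0,0],8.54],[[0,0,0],[0,0,0],8.54],[[0,0,0],[0,0,3],8.54],[[0,0,0],[0,0,5],8.54],[[0,0,0],[0,0,5],8.54],[[0,0,0],[0,0,5],8.54]]}}

```text
clock: 22.65
position: [0.6273, -0.1472, 0.2208]
ee_rot: [0.0, 0.727, 0.687, 0.0]
contact_force: [1.0, 0.1, -1.0]
width: 0.0854
gripper_force: 0.0
```

{"api": "drive_tool", "payload": {"rows": [[[0,0,0],[-4,-4,0],8.54],[[0,0,0],[-4,-4,0],8.54],[[0,0,0],[-4,-4,0],8.54],[[0,0,0],[-4,-4,0],8.54],[[0,0,0],[-4,-4,0],8.54],[[0,0,0],[-4,-4,0],8.54],[[0,0,0],[-2,-4,0],8.54],[[0,0,0],[0,0,0],8.54]]}}

```text
clock: 23.65
position: [0.3658, -0.4301, 0.2192]
ee_rot: [0.0, 0.728, 0.685, -0.0]
contact_force: [0.1, 0.5, 1.3]
width: 0.0854
gripper_force: 0.0
```

Run:
```python
from h import *
a=snap('top','t2.png')[105:255,165:335,::-1].copy()
a=cv2.resize(a,None,fx=4,fy=4,interpolation=cv2.INTER_CUBIC)
for p in((.644,.0771,.051),(.6385,.0023,.069),(.633,-.0725,.075),(.6275,-.1473,.053)):
    q=((proj('top',np.array(p))-[165,105]+.5)*4).astype(int);cv2.drawMarker(a,tuple(map(int,q)),(0,0,255),0,12)
cv2.imwrite('pics/t2c.png',a)
b=snap('scene','s2.png')[155:310,185:395,::-1]
cv2.imwrite('pics/s2c.png',cv2.resize(b,None,fx=3.8,fy=3.8,interpolation=cv2.INTER_CUBIC))
```

```text
(no output)
```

View pics/t2c.png

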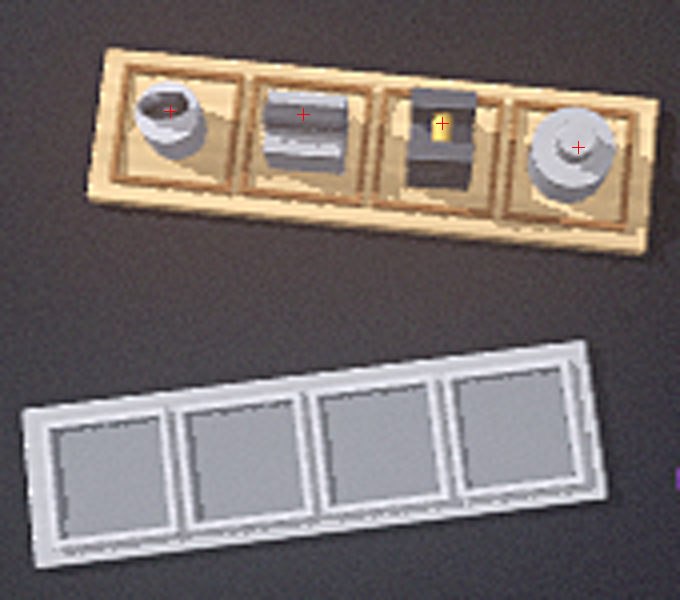

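View pics/s2c.png

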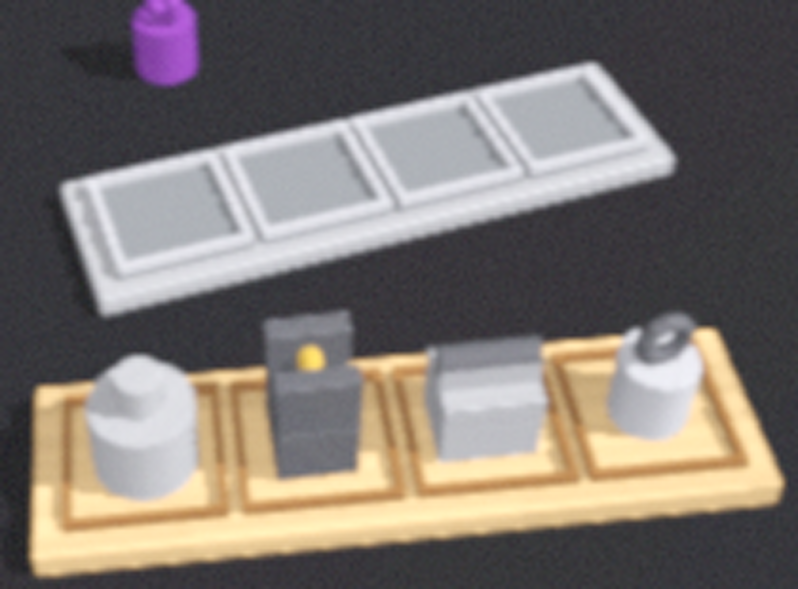

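The top view shows all four fixtures on their predicted centre markers: eye (170,111), nose (303,115), clevis (442,124), platen (578,147). The scene view shows them upright inside the well rims, and the arm is clear, so I'm handing in.

```bash
python3 -c "
from rig import job
print(job.sign_off())"
```

```text
the job is handed in; nothing more can be done
None
```

All four fixtures stand upright in the tray in mirrored order (from the left: eye, nose, clevis, platen), and I handed the job in at about 24 s; sign-off returned no verdict.

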